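Fit the worm-drive clamp on the vacuum pump's exhaust stub

ROBOT

A 7-joint arm with a two-finger parallel gripper is mounted at the origin on the work surface. World frame = base frame: x ahead of the robot, y to its left, z up, the work surface at z = 0. Lengths are in mm, angles in rad, forces in N, time in s.
With the tool pointing down it reaches from about 400 to 875 mm from the base axis. Payload 4.4 kg.
Tool frame: the origin (TCP) lies on the centre line of the jaws, within the pads' length; the fingertips stand 17 mm ahead of it and the grasp point (between the pads) lies 2 mm behind it (manip.tip_reach is the distance from the TCP to the fingertips, in mm); x points along the fingers, y is the direction in which the jaws open and shut, and the axes are right-handed (so a half turn about x gives the same grasp; the last joint's range is limited). The gripper opens to 85 mm and grips with 20 to 120 N. Pads are 22 mm wide; open, the fingers measure 114 mm over their backs; the gripper's body (76 mm by 85 mm) begins 54 mm behind the grasp point. The pads swing forward as they close: fully open they stand 13 mm farther back than shut.
Start: joints at [1.19, 0.628, 0.038, 1.517, -0.027, 0.996, -0.02], TCP at [201.285, -618.063, 225.613] pointing down, gripper open.
Joint ranges: [-3.06, 3.06], [-0.37, 2.12], [-1.25, 1.32], [0.18, 2.47], [-1.1, 4.24], [0.23, 1.98], [-2.94, 2.94]. Speed limits (rad/s): [2.57, 2.57, 3.14, 3.14, 3.14, 3.14, 3.14].

INTERFACE

Orientations are given as [roll, pitch, yaw] about the fixed x, y, z axes, in that order (R = Rz(yaw) Ry(pitch) Rx(roll)).
In Python, from plant import telemetry, snapshot, camera_info, order, manip gives the robot as it stands.
- The arm moves only by the tool move_arm, never from a script. Its argument "targets" is text: rows parted by semicolons, each of 7 numbers parted by spaces: the gripper command: -1 is shut, 1 is fully open, values between are in proportion, then the shift along the tool's x, y, z in m, then the turn, a rotation vector about the tool's x, y, z in degrees. A call has 1 to 5 rows; each row shifts and turns the commanded pose from where the row before left it, along the tool's axes as they then stand; what a row does not reach is not made up. A row lasts 1/12 s, in which the tool goes at most 41.7 mm and 7.16 degrees, less where a joint would pass 70% of its speed; a pose out of reach is approached as far as the arm can. A call is refused whole if a number of a shift passes 0.0417 or a number of a turn 7.16, either way. A call with a gripper value outside its range is refused whole. The fingers move at their own pace and stop on an object; the grip force is fixed at half the most. Time passes only in rows, so rows that do not move let the fingers close. It gives the time, the measured TCP pose, the force and the opening at its end, in the units of the state.
- telemetry.get_obs(): the state, without advancing time (a new reading comes with each control period).
- snapshot(name): name is "side" or "top" or "wrist"; returns the picture (384x512x3 uint8, blue, green, red); there is no depth.
- camera_info(name): a dict with "fx", "fy", "cx", "cy" (pixels), "eye" and "attitude" of the camera in the world; the wrist camera has in their place "mount" (4x4, takes a point from camera to tool coordinates, whose origin is the TCP and whose axes are the tool frame's). Camera axes: x right, y down, z forward; pixel columns grow to the right and rows downward; lengths in mm; the calibration is good to about 2 mm. The wrist camera is an equidistant fisheye: a pixel r from the principal point sees the ray r / f radians off the axis. A picture is of the moment at which its call begins: read the wrist's pose just before it. camera_info takes no time and is no camera call.
- order.hand_in(): hands the job in, once; it reports no verdict.
The state is a dict: "t": time; "joints": joint angles; "joint_vel": joint speeds; "joint_efforts": joint torques, N m; "eef_pos": TCP position; "orientation": TCP orientation; "ft_force": force on the tool from outside, world axes, zero at the start; "moment": the same for the moment, N m; "grip_width": opening from 0.0 (shut) to 1.0 (fully open).
Only numpy, scipy, OpenCV 4.12 (cv2) and the standard library are available. Lean on these libraries where they do the work, as an engineer would, in place of code of your own. Each camera call takes 0.05 s, during which the arm holds its last target. There are 200 camera calls.

TASK

The split collar on the pump's sloping exhaust stub has lost its clamp. Take the worm-drive clamp from its stand, slide it over the barbed end and fully home against the flange with its screw housing lying over the steel rest finger, then turn the knurled screw clockwise until the band is snug and stays tight when you let go, without crushing the collar; leave the bottle, the jar and the vial rack where they stand.

Things in the scene. Friction and masses are not known exactly. Their poses are not given: they have to be found in the camera images.
- clamp: Loose steel worm-drive clamp, 135 to 170 g, upright in its stand (knob up). Origin: centre of the round band, which is 40 mm inside, 46 mm outside diameter, 18 mm wide. x: the band's axis; y: from the centre to the screw housing; z: the screw's axis, towards the knob. It is in place when its origin and axes coincide with the stub's (to a few mm).
- housing (a point): Centre of the clamp's screw housing, a block 18 (x) by 16 (y) by 26 mm (z), at y = 30, z = 0 of the clamp. Band and housing together span y = -23 to +38 mm, 61 mm across: the best grasp for carrying. Same axes as the clamp.
- knob (a point): Centre of the screw's knurled round knob, 14 mm in diameter, 16 mm high, at y = 30, z = 34.5 mm of the clamp, on a thin shank (band top: z = 23). Clamp's axes; they do not turn with the knob. Clockwise seen from its free end tightens. It starts 0 to 0.8 rad closed (not measured) and needs about 2 to 4 rad more, in several grasps; the stops are 6.5 rad apart.
- shoe: Dark curved shoe inside the band at the housing, driven 2.5 mm towards -y of the clamp per rad of the screw; axes as the clamp's. Turning takes a steady 0.13 N m, plus 0.0025 N m per newton of press on the collar; a hand at rest on the knob feels about the second part (about 0.15 N m when well snug). Self-locking: a press of up to about 45 N stays when let go.
- stub: Exhaust stub fixed to the pump. Origin: on its axis, mid-seat of the band. x: outwards to the free end, rising 30 degrees; y: level, to the rest finger's side; z: 30 degrees off vertical, leaning over the pump. Flange 42 mm in diameter, face at x = -9 mm; grey split collar 34 mm in diameter, x = -9 to 22; barbs 33 mm, tapering to 20 mm at the end, x = 45.
- rest (a point): Outer end of the flat steel rest finger, middle of its upper face: x = 9, y = 30.5, z = -14.5 mm of the stub, same axes. The finger is 11 mm wide (y = 25 to 36) and runs back to x = -60. It lies under the seated housing and keeps the loose clamp from swinging round the stub.
- pump: White bench vacuum pump, 180 (x) by 160 (y) by 100 mm high, fixed; origin under its centre, x towards the stub's side. The stub's origin is at x = 135, y = 0, z = 122.5 mm.
- stand: White plastic stand of the clamp, 60 by 54 mm, 15 mm high with low cheeks to 25 mm, fixed; origin on the table under the band's centre, axes as the clamp's at the start. The clamp's origin stands 38 mm above the table.
- solvent: Bystander: amber bottle, 60 mm in diameter, 150 mm high, origin under its centre.
- jar: Bystander: glass jar, 56 mm in diameter, 60 mm high, origin under its centre.
- vials: Bystander: white vial rack 70 by 120 mm, 51 mm high, origin under its centre.
Not all that is in view belongs to the job. Leave any blue or red look-alike of the clamp alone.

How it is judged:
By the outcome, as a careful person would: the job done as asked, in the order asked, and still so for the second after the job is handed in, with the robot touching nothing.
It also fails if it takes over 64 s, if anything falls off the work surface, if the arm or the gripper's body presses on something with over 40 N, if the wrist force passes 120 N, or if a joint passes its speed limit or range.

## Working session

There is one attempt and no reset: what is moved stays moved. The work goes in short steps, Python scripts to look and compute and a tool call to move; the robot and the scene stay as the last step left them, time stands still between calls to the robot, and variables do not carry over. Pictures are saved under pics/ and viewed, about 8 in all and at most 12, crops included, and the job is handed in when it is done.

Besides the shell and the picture viewer there is one more tool, called after "Emit:" as name(argument=value, ...) on one line, values as JSON. move_arm: Moves the arm, as the interface text tells. Its arguments: {"type":"object","properties":{"targets":{"type":"string"}},"required":["targets"]}

```bash
ls; mkdir -p pics; python3 - <<'E'
from plant import telemetry, snapshot, camera_info, order, manip
import cv2
print(telemetry.get_obs()); print([ (k,getattr(manip,k)) for k in dir(manip) if k[0]!='_'])
for n in ["side","top","wrist"]:
    print(n,camera_info(n)); cv2.imwrite(f"pics/{n}0.png",snapshot(n))
import numpy as np
a=cv2.imread("pics/side0.png");b=cv2.imread("pics/top0.png")
cv2.imwrite("pics/st0.png",cv2.resize(np.vstack([a,b]),(800,1200)))
E
```

```text
pics
{'t': 0.0, 'joints': array([ 1.19021269,  0.62934218,  0.03843324,  1.51839695, -0.02704312,
        0.99627664, -0.02001081]), 'joint_vel': array([-6.42009033e-05, -1.68031272e-03, -1.10824398e-03,  3.50293861e-04,
        2.83237209e-04, -4.56916636e-04, -6.16293799e-04]), 'joint_efforts': array([ 2.06353790e-03, -5.63400078e+01,  1.22658357e+00, -1.93443042e+01,
        1.08663263e-02,  1.05409470e-02,  9.79473526e-06]), 'eef_pos': array([ 201.09128331, -617.43382682,  224.68221799]), 'orientation': array([-1.57907644,  1.56889026,  1.87727198]), 'ft_force': array([-0.43307928, -0.08718183, -0.75313436]), 'moment': array([ 0.02139814, -0.04123869, -0.01852427]), 'grip_width': 1.0045342144601719}
[('IKError', <class 'plant.IKError'>), ('tip_reach', 17.0)]
side {'fx': 459.7937933514776, 'fy': 459.7937933514776, 'cx': 256.0954157843905, 'cy': 181.52878846665928, 'eye': array([ 57.129415  , 587.71201528, 780.42306692]), 'attitude': array([-2.27502622, -0.0092152 , -2.39619413])}
top {'fx': 490.758679673854, 'fy': 490.758679673854, 'cx': 252.52907768299067, 'cy': 196.05631137114216, 'eye': array([ 307.90212236,   -7.44289008, 1490.53836058]), 'attitude': array([-2.94273693, -0.02014133, -1.54851925])}
wrist {'fx': 297.3186396354542, 'fy': 297.3186396354542, 'cx': 253.53494162711507, 'cy': 189.97656154261566, 'mount': array([[-9.65206821e-04, -3.19934134e-01,  9.47439295e-01,
        -1.49288772e+02],
       [ 9.99999369e-01,  2.36551078e-04,  1.09863184e-03,
        -2.82730442e-01],
       [-5.75607613e-04,  9.47439757e-01,  3.19933704e-01,
        -8.23825431e+01],
       [ 0.00000000e+00,  0.00000000e+00,  0.00000000e+00,
         1.00000000e+00]])}
```

View pics/side0.png

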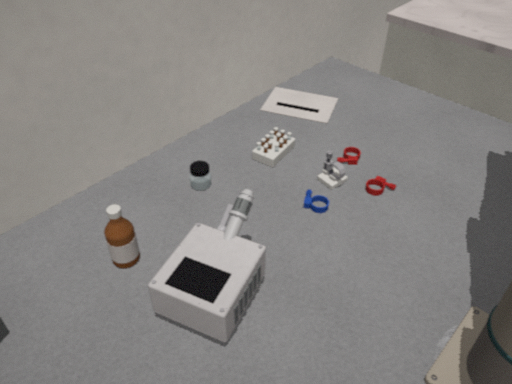

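View pics/top0.png

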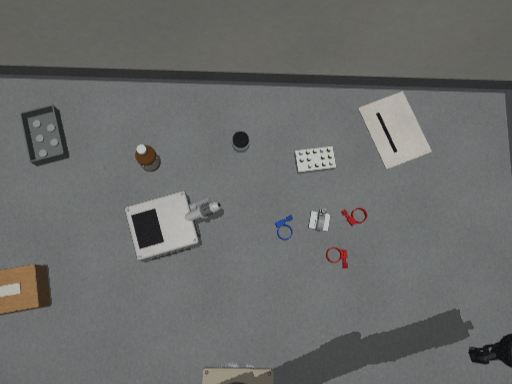

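Candidates: steel clamp in the white stand (side 332,170; top 319,221). Look-alikes are blue (side 318,203; top 285,229), red A (side 350,156; top 356,216) and red B (side 378,186; top 338,256). I choose the steel one and check it in a close crop.

```bash
cat > h.py <<'E'
from plant import telemetry, snapshot, camera_info, order, manip
import numpy as np, cv2
from scipy.spatial.transform import Rotation as R
from scipy.optimize import least_squares
def rpy(a): return R.from_euler('xyz',a).as_matrix()
def cam(n):
    c=camera_info(n); return c,rpy(c['attitude'])
def proj(n,P):
    c,A=cam(n); q=(np.atleast_2d(P)-c['eye'])@A
    return np.c_[c['fx']*q[:,0]/q[:,2]+c['cx'],c['fy']*q[:,1]/q[:,2]+c['cy']]
def ray(n,u,v):
    c,A=cam(n); return c['eye'],A@np.array([(u-c['cx'])/c['fx'],(v-c['cy'])/c['fy'],1])
def onz(n,u,v,z):
    e,d=ray(n,u,v); return e+d*(z-e[2])/d[2]
def tri(pix):
    A=[];b=[]
    for n,u,v in pix:
        e,d=ray(n,u,v); d=d/np.linalg.norm(d); M=np.eye(3)-np.outer(d,d); A.append(M); b.append(M@e)
    x=np.linalg.lstsq(np.vstack(A),np.hstack(b),rcond=None)[0]; return x
def tool():
    o=telemetry.get_obs(); return o['eef_pos'],rpy(o['orientation'])
def wproj(P,p,Rt):
    c=camera_info('wrist'); M=c['mount']; q=((np.atleast_2d(P)-p)@Rt-M[:3,3])@M[:3,:3]
    r=np.hypot(q[:,0],q[:,1]); th=np.arctan2(r,q[:,2])
    return np.c_[c['fx']*th*q[:,0]/r+c['cx'],c['fy']*th*q[:,1]/r+c['cy']]
def go(p,Rt,pos,Rg):
    "shift (tool axes, mm) and rotvec (deg) from commanded pose p,Rt to target"
    return (Rt.T@(np.array(pos)-p)).round(1), np.degrees(R.from_matrix(Rt.T@Rg).as_rotvec()).round(2)
E
python3 - <<'E'
from h import *
s=cv2.imread('pics/side0.png');t=cv2.imread('pics/top0.png')
f=lambda i,x,y,w,h:cv2.resize(i[y:y+h,x:x+w],(400,300),interpolation=cv2.INTER_CUBIC)
cv2.imwrite('pics/c1.png',np.vstack([np.hstack([f(s,310,140,56,42+6),f(t,296,200,48,36)]),np.hstack([f(s,150,185,120,90),f(t,184,185,48,36)])]))
for a in [('side',332,176),('top',320,221)]: print(onz(*a,15))
for uv in [(133,207),(182,195),(194,243),(140,257)]: print(onz('top',*uv,100 if 0 else 100))
print(np.linalg.norm(onz('top',133,207,100)-onz('top',182,195,100)))
E
```

```text
[ 533.84821294 -231.7498623    15.        ]
[ 533.84677941 -237.68944886   15.        ]
[547.75505257 312.34388485 100.        ]
[586.48305439 174.22448447 100.        ]
[448.90694778 133.36444316 100.        ]
[405.91630301 282.79153601 100.        ]
143.44625085571764
```

View pics/c1.png

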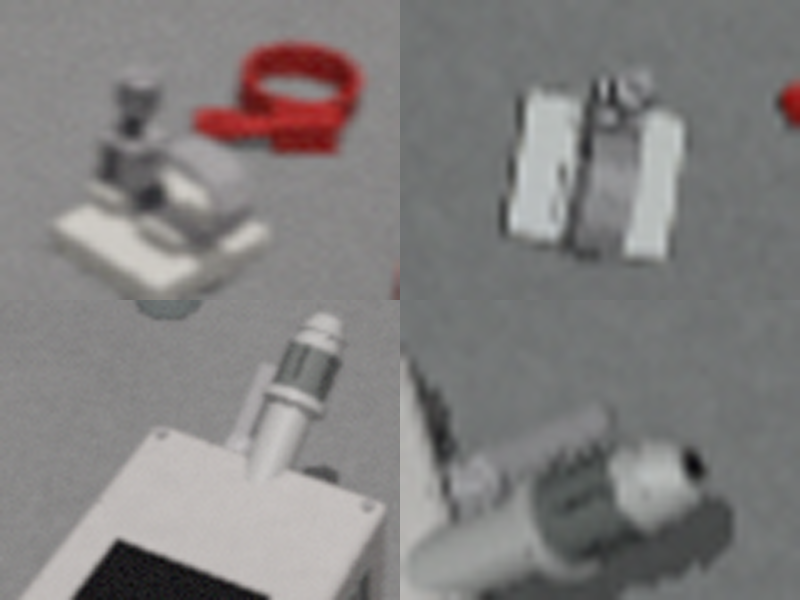

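```bash
python3 - <<'E'
from h import *
def fr(v,z=0):
    c,s=np.cos(v[2]),np.sin(v[2]); return np.array([[c,-s,0],[s,c,0],[0,0,1]]),np.array([v[0],v[1],z])
Ry=R.from_euler('y',-30,degrees=True).as_matrix()
st=lambda p:np.array([135,0,122.5])+Ry@np.array(p)
obs=[('top',219.2,204.9,st([45,0,0]),2),('top',208.6,198.5,st([9,30.5,-14.5]),2),('side',248.2,191.6,st([45,0,0]),2),('side',229.9,205.4,st([9,30.5,-14.5]),2),
('top',182.5,194,[90,80,100],1),('top',196,244,[90,-80,100],1),('top',132,206,[-90,80,100],1),('side',195.5,225,[90,80,100],1),('side',266,247,[90,-80,100],1)]
def res(v,o=obs):
    A,t=fr(v); return np.hstack([w*(proj(n,A@np.array(P)+t)[0]-[u,vv]) for n,u,vv,P,w in o])
r=least_squares(res,[500,225,-1.3],loss='soft_l1');print('pump',r.x,np.degrees(r.x[2]));print(r.fun.reshape(-1,2).round(1))
A,t=fr(r.x);print('stub O',A@st([0,0,0])+t)
# clamp
T=lambda x,y:(296+(x-400)/8.333,200+y/8.333)
S=lambda x,y:(310+x/7.143,140+y/6.25)
o2=[('top',*T(632,85),[0,30,80.5],2),('side',*S(137,80),[0,30,80.5],2),('top',*T(525,90),[-30,27,20],1),('top',*T(685,115),[30,27,20],1),('top',*T(668,260),[30,-27,20],1),('top',*T(508,238),[-30,-27,20],1)]
r2=least_squares(lambda v:res(v,o2),[533,-235,-1.57]);print('clamp',r2.x,np.degrees(r2.x[2]));print(r2.fun.reshape(-1,2).round(1))
o=telemetry.get_obs(); print(o['eef_pos'],rpy(o['orientation']).round(2))
E
```

```text
pump [499.04069592 234.80389325  -1.26900963] -72.70889569450101
[[ -3.6   0.9]
 [ -3.2   1.7]
 [ -0.1  -0.5]
 [  0.6  -1.3]
 [  0.3  -4.3]
 [  0.9  -1.1]
 [-10.3   0.4]
 [  0.2  -4.5]
 [ -0.1  -1.1]]
stub O [539.16629166 105.90495389 122.5       ]
clamp [ 527.649858   -234.56745736   -1.68489104] -96.53714548319999
[[-0.6 -1. ]
 [-0.7 -3.4]
 [-0.6  1.9]
 [-0.2  1.6]
 [-0.1  1.7]
 [-0.5  1.6]]
[ 201.12944287 -617.58155323  224.86474361] [[-0.    0.31 -0.95]
 [ 0.   -0.95 -0.31]
 [-1.   -0.   -0.  ]]
```

```bash
cat >> h.py <<'E'
def plan(pos,Rg,n=None,g=1,start=None,dmax=33,amax=6.5):
    "print rows (shift m, turn deg) for a straight path to pos,Rg"
    p,Rt=start or tool(); pos=np.array(pos,float); rv=R.from_matrix(Rt.T@Rg).as_rotvec()
    n=n or int(max(1,np.ceil(np.linalg.norm(pos-p)/dmax),np.ceil(np.degrees(np.linalg.norm(rv))/amax)))
    Rc=Rt
    rows=[]
    for i in range(n):
        s=Rc.T@(pos-p)/n; rows.append(f"{g} "+" ".join(f"{a/1000:.4f}" for a in s)+" "+" ".join(f"{np.degrees(a):.2f}" for a in rv/n))
        Rc=Rc@R.from_rotvec(rv/n).as_matrix()
    for i in range(0,n,5): print("; ".join(rows[i:i+5]))
    return pos,Rg
def frame(x,y): # tool axes from x dir and y dir
    x=np.array(x,float);y=np.array(y,float); return np.c_[x,y,np.cross(x,y)]
def clampR(yaw): # tool pointing down, y along clamp y, z along clamp x
    return frame([0,0,-1],[-np.sin(yaw),np.cos(yaw),0])
E
python3 -c "
from h import *
plan([535,-235,200],clampR(-1.685),dmax=32,amax=4.5)"
```

```text
1 0.0016 -0.0163 -0.0272 -4.09 -0.00 0.00; 1 0.0016 -0.0143 -0.0283 -4.09 -0.00 0.00; 1 0.0016 -0.0122 -0.0293 -4.09 -0.00 0.00; 1 0.0016 -0.0101 -0.0301 -4.09 -0.00 0.00; 1 0.0016 -0.0079 -0.0307 -4.09 -0.00 0.00
1 0.0016 -0.0057 -0.0312 -4.09 -0.00 0.00; 1 0.0016 -0.0035 -0.0315 -4.09 -0.00 0.00; 1 0.0016 -0.0012 -0.0317 -4.09 -0.00 0.00; 1 0.0016 0.0010 -0.0317 -4.09 -0.00 0.00; 1 0.0016 0.0033 -0.0316 -4.09 -0.00 0.00
1 0.0016 0.0055 -0.0313 -4.09 -0.00 0.00; 1 0.0016 0.0077 -0.0308 -4.09 -0.00 0.00; 1 0.0016 0.0099 -0.0301 -4.09 -0.00 0.00; 1 0.0016 0.0120 -0.0294 -4.09 -0.00 0.00; 1 0.0016 0.0141 -0.0284 -4.09 -0.00 0.00
1 0.0016 0.0161 -0.0274 -4.09 -0.00 0.00
```

Emit:
move_arm(targets="1 0.0016 -0.0163 -0.0272 -4.09 0 0; 1 0.0016 -0.0143 -0.0283 -4.09 0 0; 1 0.0016 -0.0122 -0.0293 -4.09 0 0; 1 0.0016 -0.0101 -0.0301 -4.09 0 0; 1 0.0016 -0.0079 -0.0307 -4.09 0 0")

```text
t: 0.57
eef_pos: [306.3, -497.2, 217.4]
orientation: [-1.877, 1.57, 1.94]
ft_force: [-0.3, -0.7, 0.5]
grip_width: 0.997
```

Emit:
move_arm(targets="1 0.0016 -0.0057 -0.0312 -4.09 0 0; 1 0.0016 -0.0035 -0.0315 -4.09 0 0; 1 0.0016 -0.0012 -0.0317 -4.09 0 0; 1 0.0016 0.001 -0.0317 -4.09 0 0; 1 0.0016 0.0033 -0.0316 -4.09 0 0")

```text
t: 0.98
eef_pos: [410.5, -377.7, 209.4]
orientation: [-1.574, 1.57, 2.6]
ft_force: [1.2, -0.9, -0.5]
grip_width: 0.999
```

Emit:
move_arm(targets="1 0.0016 0.0055 -0.0313 -4.09 0 0; 1 0.0016 0.0077 -0.0308 -4.09 0 0; 1 0.0016 0.0099 -0.0301 -4.09 0 0; 1 0.0016 0.012 -0.0294 -4.09 0 0; 1 0.0016 0.0141 -0.0284 -4.09 0 0")

```text
t: 1.4
eef_pos: [514.7, -258.1, 201.4]
orientation: [-1.555, 1.57, 2.976]
ft_force: [0.5, 0.1, -0.2]
grip_width: 1.001
```

Emit:
move_arm(targets="1 0.0016 0.0161 -0.0274 -4.09 0 0; 1 0 0 0 0 0 0; 1 0 0 0 0 0 0")

```text
t: 1.65
eef_pos: [536.0, -233.1, 199.6]
orientation: [-3.017, 1.569, 1.586]
ft_force: [0.3, -0.9, -0.4]
grip_width: 0.999
```

```bash
python3 - <<'E'
from h import *
p,Rt=tool(); print(p,Rt.round(3),telemetry.get_obs()['joints'].round(2),telemetry.get_obs()['t'])
im=snapshot('wrist'); cv2.imwrite('pics/w1.png',im); np.savez('w1.npz',p=p,R=Rt)
# predicted clamp centre
print(wproj([[527.6,-234.6,38],[535,-235,80]],p,Rt))
u=wproj([[530,-235,50]],p,Rt)[0].astype(int); print(u)
cv2.imwrite('pics/w1b.png',cv2.resize(im,(800,600),interpolation=cv2.INTER_CUBIC))
E
```

```text
[ 536.03827158 -233.07229256  199.62677139] [[-0.     0.994 -0.11 ]
 [ 0.001 -0.11  -0.994]
 [-1.    -0.    -0.001]] [ 0.54  0.58 -0.28  1.73  0.2   0.87  0.07] 1.65
[[245.8912024  172.47248598]
 [252.62922465 183.72023825]]
[247 175]
```

View pics/w1b.png

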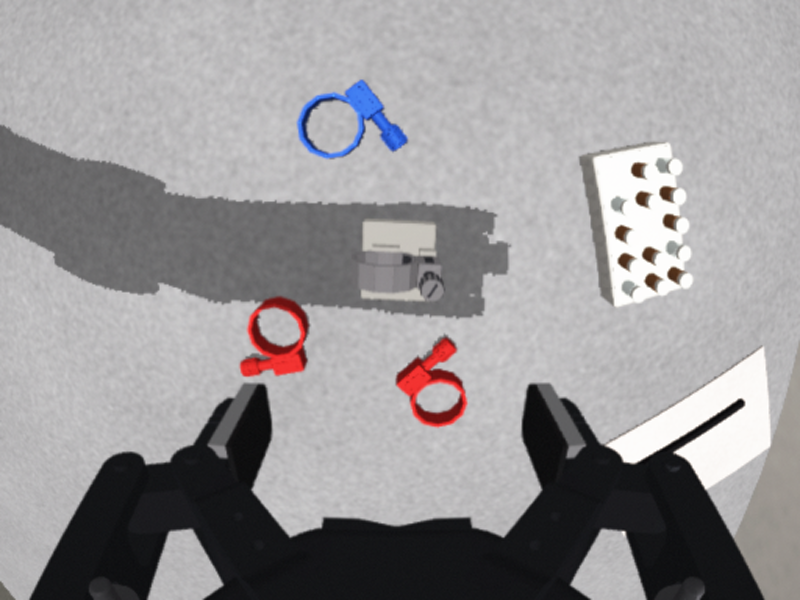

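```bash
python3 - <<'E'
from h import *
d=np.load('w1.npz');p,Rt=d['p'],d['R']
k=512/800
o=[(431,287,[0,30,80.5],2),(362,221,[-30,-27,15],1),(435,221,[-30,27,15],1),(361,298,[30,-27,15],1),(437,298,[30,27,15],1),(358,272,[0,-23,40],1.5)]
def f(v,w=True):
    c,s=np.cos(v[2]),np.sin(v[2]);A=np.array([[c,-s,0],[s,c,0],[0,0,1]])
    P=np.array([A@np.array(q[2])+[v[0],v[1],0] for q in o])
    return ((wproj(P,p,Rt)-k*np.array([q[:2] for q in o]))*np.array([[q[3]] for q in o])).ravel()
r=least_squares(f,[528,-235,-1.68],loss='soft_l1');print(r.x,np.degrees(r.x[2]));print(r.fun if 0 else f(r.x).reshape(-1,2).round(1))
v=r.x; yc=np.array([-np.sin(v[2]),np.cos(v[2]),0]); g=np.array([v[0],v[1],0])+7.5*yc
print('grasp xy',g)
a=plan([g[0],g[1],120],clampR(v[2]))
plan([g[0],g[1],45],clampR(v[2]),start=a)
E
```

```text
[ 533.61127312 -235.03469699   -1.66659767] -95.48901256544795
[[13.9 -0. ]
 [-4.3  0.5]
 [-3.4 -0.2]
 [-1.7  1.1]
 [-5.   0.5]
 [ 1.5 -1.5]]
grasp xy [ 541.07688232 -235.75210849    0.        ]
1 0.0265 0.0021 -0.0001 -0.33 0.00 0.02; 1 0.0265 0.0021 -0.0000 -0.33 0.00 0.02; 1 0.0265 0.0021 -0.0000 -0.33 0.00 0.02
1 0.0250 0.0000 0.0000 0.00 0.00 0.00; 1 0.0250 0.0000 0.0000 0.00 0.00 0.00; 1 0.0250 0.0000 0.0000 0.00 0.00 0.00
```

```bash
python3 - <<'E'
from h import *
d=np.load('w1.npz');p,Rt=d['p'],d['R']
k=512/800
o=[(431,287,[0,30,80.5],2),(362,221,[-30,-27,15],1),(435,221,[-30,27,15],1),(361,298,[30,-27,15],1),(437,298,[30,27,15],1),(358,272,[0,-23,40],1.5)]
def f(v,w=True):
    c,s=np.cos(v[2]),np.sin(v[2]);A=np.array([[c,-s,0],[s,c,0],[0,0,1]])
    P=np.array([A@(np.array(q[2])+[0,v[3]*(q[2][2]==15),0])+[v[0],v[1],0] for q in o])
    return ((wproj(P,p,Rt)-k*np.array([q[:2] for q in o]))*np.array([[q[3]] for q in o])).ravel()
r=least_squares(f,[528,-235,-1.68,0]);print(r.x,np.degrees(r.x[2]));print(f(r.x).reshape(-1,2).round(1))
v=r.x; yc=np.array([-np.sin(v[2]),np.cos(v[2]),0]); g=np.array([v[0],v[1],0])+7.5*yc
print('grasp xy',g)
plan([g[0],g[1],110],clampR(v[2]))
E
```

```text
[ 528.6690397  -234.67456032   -1.66254808    9.1967971 ] -95.25698807084564
[[ 3.5  0.1]
 [-0.6  0.6]
 [ 0.2 -0.2]
 [ 1.9  1.2]
 [-1.4  0.5]
 [-5.3 -1.1]]
grasp xy [ 536.1374929  -235.36173335    0.        ]
1 0.0299 0.0005 0.0000 -0.41 0.00 0.02; 1 0.0299 0.0005 0.0000 -0.41 0.00 0.02; 1 0.0299 0.0005 0.0000 -0.41 0.00 0.02
```

Emit:
move_arm(targets="1 0.03 0.0005 0 -0.4 0 0; 1 0.03 0.0005 0 -0.4 0 0; 1 0.03 0.0005 0 -0.4 0 0; 1 0.025 0 0 0 0 0; 1 0.025 0 0 0 0 0")

```text
t: 2.12
eef_pos: [534.8, -237.8, 58.7]
orientation: [-0.77, 1.569, -2.437]
ft_force: [1.1, -0.7, 0.7]
grip_width: 0.998
```

Emit:
move_arm(targets="1 0.02 0 0 0 0 0; 1 0.006 0 0 0 0 0; 1 0 0 0 0 0 0; -1 0 0 0 0 0 0; -1 0 0 0 0 0 0")

```text
t: 2.53
eef_pos: [537.2, -236.6, 35.5]
orientation: [1.172, 1.568, -0.493]
ft_force: [0.5, 0.8, 0.5]
grip_width: 0.746
```

Emit:
move_arm(targets="-1 0 0 0 0 0 0; -1 0 0 0 0 0 0; -1 0 0 0 0 0 0; -1 0 0 0 0 0 0; -1 0 0 0 0 0 0")

```text
t: 2.95
eef_pos: [536.9, -236.6, 36.7]
orientation: [0.789, 1.568, -0.876]
ft_force: [-1.9, 0.6, 10.0]
grip_width: 0.658
```

```bash
python3 - <<'E'
from h import *
o=telemetry.get_obs();print(o['t'],o['ft_force'],o['moment'],o['joints'].round(2));p,Rt=tool(); print(p,Rt.round(3))
im=snapshot('wrist'); np.savez('w2.npz',p=p,R=Rt)
cv2.imwrite('pics/w2.png',im);cv2.imwrite('pics/w2b.png',cv2.resize(im[130:384,100:430],(780,600),interpolation=cv2.INTER_CUBIC))
E
```

```text
2.95 [-1.93323397  0.57391948 10.02255078] [ 0.06133292  0.79556727 -0.01799078] [ 0.49  0.8  -0.2   1.83  0.3   0.53  0.  ]
[ 536.85527881 -236.5801574    36.67428493] [[ 0.002  0.996 -0.093]
 [-0.002 -0.093 -0.996]
 [-1.     0.002  0.002]]
```

View pics/w2b.png

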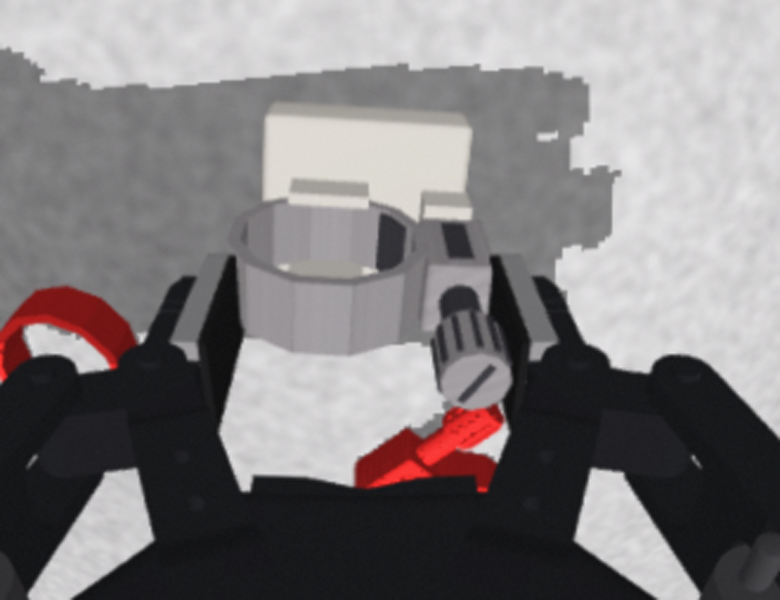

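```bash
cat >> h.py <<'E'
def stubf(O,yaw):
    xh=np.array([np.cos(yaw),np.sin(yaw),0]); z=np.array([0,0,1.]); c,s=np.cos(np.pi/6),.5
    return np.array(O,float),np.c_[c*xh+s*z,np.cross(z,xh),c*z-s*xh]
def toolat(O,S,off): # off: tool TCP in stub coords
    return O+S@np.array(off,float),np.c_[-S[:,2],S[:,1],S[:,0]]
E
python3 - <<'E'
from h import *
p,Rt=tool()
p=p.copy();p[2]=34
a=plan([p[0],p[1],134],Rt,start=(p,Rt),g=-1,dmax=25)
O,S=stubf([539.2,105.9,122.5],-1.269)
plan(*toolat(O,S,[85,7.5,-1.3]),start=a,g=-1,dmax=25)
E
```

```text
-1 -0.0250 0.0000 0.0000 0.00 0.00 0.00; -1 -0.0250 0.0000 0.0000 0.00 0.00 0.00; -1 -0.0250 0.0000 0.0000 0.00 0.00 0.00; -1 -0.0250 0.0000 0.0000 0.00 0.00 0.00
-1 -0.0025 0.0005 -0.0230 -1.85 -2.46 0.49; -1 -0.0035 0.0013 -0.0228 -1.85 -2.46 0.49; -1 -0.0045 0.0020 -0.0226 -1.85 -2.46 0.49; -1 -0.0054 0.0028 -0.0223 -1.85 -2.46 0.49; -1 -0.0063 0.0035 -0.0219 -1.85 -2.46 0.49
-1 -0.0072 0.0043 -0.0215 -1.85 -2.46 0.49; -1 -0.0081 0.0051 -0.0210 -1.85 -2.46 0.49; -1 -0.0089 0.0058 -0.0205 -1.85 -2.46 0.49; -1 -0.0098 0.0065 -0.0199 -1.85 -2.46 0.49; -1 -0.0105 0.0072 -0.0192 -1.85 -2.46 0.49
-1 -0.0113 0.0079 -0.0185 -1.85 -2.46 0.49; -1 -0.0120 0.0086 -0.0178 -1.85 -2.46 0.49
```

Emit:
move_arm(targets="-1 -0.01 0 0 0 0 0; -1 -0.02 0 0 0 0 0; -1 -0.025 0 0 0 0 0; -1 -0.025 0 0 0 0 0; -1 -0.02 0 0 0 0 0")

```text
t: 3.42
eef_pos: [537.2, -235.9, 137.2]
orientation: [1.302, 1.568, -0.362]
ft_force: [0.5, -0.3, -1.9]
grip_width: 0.648
```

Emit:
move_arm(targets="-1 -0.0025 0.0005 -0.023 -1.85 -2.46 0.49; -1 -0.0035 0.0013 -0.0228 -1.85 -2.46 0.49; -1 -0.0045 0.002 -0.0226 -1.85 -2.46 0.49; -1 -0.0054 0.0028 -0.0223 -1.85 -2.46 0.49; -1 -0.0063 0.0035 -0.0219 -1.85 -2.46 0.49")

```text
t: 3.83
eef_pos: [550.2, -120.4, 148.4]
orientation: [0.129, 1.35, -1.372]
ft_force: [0.2, -1.5, -1.4]
grip_width: 0.656
```

Emit:
move_arm(targets="-1 -0.0072 0.0043 -0.0215 -1.85 -2.46 0.49; -1 -0.0081 0.0051 -0.021 -1.85 -2.46 0.49; -1 -0.0089 0.0058 -0.0205 -1.85 -2.46 0.49; -1 -0.0098 0.0065 -0.0199 -1.85 -2.46 0.49; -1 -0.0105 0.0072 -0.0192 -1.85 -2.46 0.49")

```text
t: 4.25
eef_pos: [563.2, -5.7, 160.8]
orientation: [0.039, 1.133, -1.295]
ft_force: [0.0, -0.5, -1.5]
grip_width: 0.654
```

Emit:
move_arm(targets="-1 -0.0113 0.0079 -0.0185 -1.85 -2.46 0.49; -1 -0.012 0.0086 -0.0178 -1.85 -2.46 0.49; -1 0 0 0 0 0 0; -1 0 0 0 0 0 0; -1 0 0 0 0 0 0")

```text
t: 4.67
eef_pos: [567.7, 38.0, 165.1]
orientation: [0.0, 1.049, -1.268]
ft_force: [-0.8, -0.8, -1.8]
grip_width: 0.656
```

```bash
python3 - <<'E'
from h import *
o=telemetry.get_obs();print(o['t'],o['ft_force'],o['moment'],o['joints'].round(2));p,Rt=tool(); print(p,Rt.round(3))
im=snapshot('wrist'); np.savez('w3.npz',p=p,R=Rt)
cv2.imwrite('pics/w3.png',im);cv2.imwrite('pics/w3b.png',cv2.resize(im[0:300,60:460],(800,600),interpolation=cv2.INTER_CUBIC))
E
```

```text
4.6667 [-0.79146777 -0.79530649 -1.84465674] [0.58232845 0.21201362 0.09396268] [-0.46  0.64  0.04  1.89  0.7   0.82 -0.67]
[567.72352847  37.98264975 165.09770219] [[ 0.149  0.954  0.259]
 [-0.476  0.298 -0.827]
 [-0.867  0.     0.499]]
```

View pics/w3b.png

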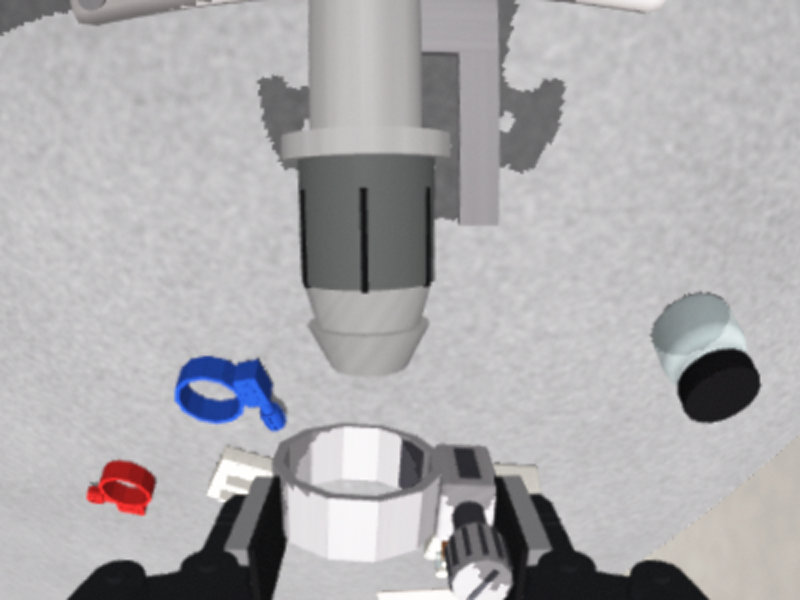

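```bash
cat >> h.py <<'E'
Th=np.linspace(0,2*np.pi,181)
def circ(x,r): return np.c_[0*Th+x,r*np.cos(Th),r*np.sin(Th)]
def meas(feat,O,S,p,Rt):
    "feat: (kind, value, pts): kind L,R,T,B extremes of projection or U,V of a point"
    out=[]
    for k,val,P in feat:
        q=wproj(np.atleast_2d(P)@S.T+O,p,Rt)
        e={'L':lambda:q[:,0].min(),'R':lambda:q[:,0].max(),'T':lambda:q[:,1].min(),'B':lambda:q[:,1].max(),'U':lambda:q[0,0],'V':lambda:q[0,1]}[k]()
        out.append(e-val)
    return np.array(out)
E
python3 - <<'E'
from h import *
d=np.load('w3.npz');p,Rt=d['p'],d['R']
X=lambda u:60+u/2
Y=lambda v:v/2
F=[('L',X(282.5),circ(-9,21)),('R',X(451),circ(-9,21)),('B',Y(157),circ(-9,21)[5:85]),('L',X(304),circ(22,17)),('R',X(432),circ(22,17)),('B',Y(292),circ(22,17)),
('B',Y(375),circ(45,10)),('L',X(335),circ(45,10)),('R',X(407),circ(45,10)),
('U',X(460),[9,25,-14.5]),('V',Y(224.5),[9,25,-14.5]),('U',X(498),[9,36,-14.5]),('V',Y(224),[9,36,-14.5])]
f=lambda v:meas(F,*stubf(v[:3],v[3]),p,Rt)
r=least_squares(f,[539,106,122.5,-1.27],loss='soft_l1');print('stub',r.x.round(2),f(r.x).round(1))
g=lambda v:np.r_[f([*v[:2],122.5,v[2]])]
r2=least_squares(g,[539,106,-1.27],loss='soft_l1');print('z fixed',r2.x.round(3),g(r2.x).round(1))
# clamp in tool: base map clamp->tool axes
B=np.array([[0,0,-1],[0,1,0],[1,0,0.]])
C=[('L',X(273),circ(-9,23)),('T',Y(424),circ(-9,23)),('B',Y(558),circ(9,23)),('U',X(485),[0,30,42.5]),('V',Y(576),[0,30,42.5]),('R',X(497),[[9,38,z] for z in(-13,13)]+[[-9,38,z] for z in(-13,13)]),('T',Y(446),[[-9,30,-13],[-9,30,13]])]
def h(v):
    S=Rt@R.from_rotvec(np.radians([v[5],v[3],v[4]])).as_matrix()@B; return meas(C,p+Rt@v[:3],S,p,Rt)
r3=least_squares(lambda v:np.r_[h(v),v[3:]*.15],[-1.3,-7.5,0,0,0,0]);print('clamp in tool',r3.x.round(2),h(r3.x).round(1))
np.savez('fit.npz',stub=r2.x,stub4=r.x,cl=r3.x)
E
```

```text
stub [542.62 101.64 122.56  -1.25] [ 0.1 -0.   1.5 -0.6  1.4 -1.3 -0.1 -1.   0.4 -0.2 -0.2  0.2  0.4]
z fixed [542.637 101.592  -1.255] [ 0.1 -0.   1.5 -0.6  1.4 -1.3 -0.1 -1.   0.4 -0.2 -0.2  0.2  0.4]
clamp in tool [ 0.14 -9.8   0.18 -1.31 -3.25  5.72] [-0.1  0.7 -0.7  0.   0.5  0.1 -0.5]
```

```bash
python3 -c "
import cv2
im=cv2.imread('pics/w3.png');cv2.imwrite('pics/w3c.png',cv2.resize(im[200:320,180:340],(800,600),interpolation=cv2.INTER_CUBIC))"
```

```text
(no output)
```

View pics/w3c.png

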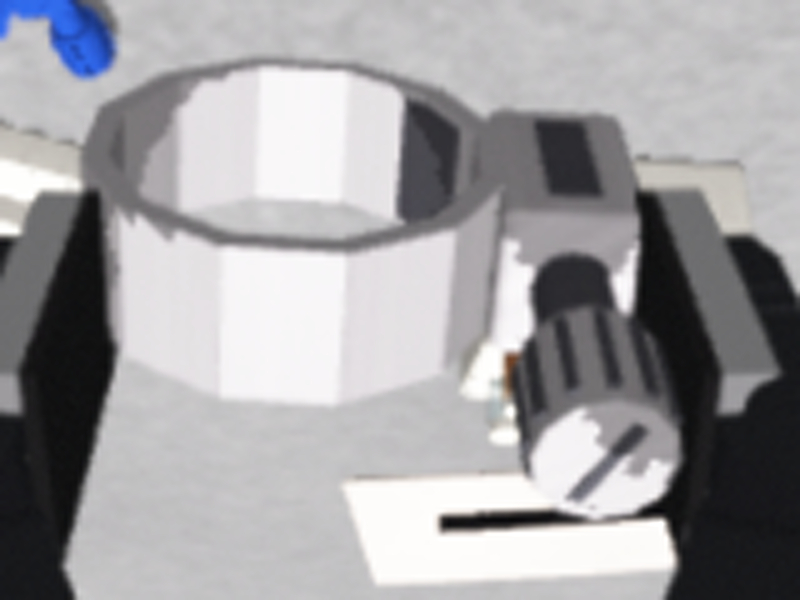

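```bash
python3 - <<'E'
from h import *
d=np.load('w3.npz');p,Rt=d['p'],d['R']
X=lambda u:180+u/5
Y=lambda v:200+v/5
B=np.array([[0,0,-1],[0,1,0],[1,0,0.]])
C=[('L',X(83),circ(-9,23)),('T',Y(58),circ(-9,23)),('B',Y(249),circ(-9,23)),('B',Y(405),circ(9,23)),('U',X(603),[0,30,42.5]),('V',Y(460),[0,30,42.5])]
for P,u,v in [([-9,22,-13],490,112),([-9,38,-13],622,117),([-9,38,13],638,208),([-9,22,13],503,214)]: C+=[('U',X(u),P),('V',Y(v),P)]
def h(v):
    S=Rt@R.from_rotvec(np.radians(v[3:])).as_matrix()@B; return meas(C,p+Rt@v[:3],S,p,Rt)
for w in (.02,.5,5):
    r3=least_squares(lambda v:np.r_[h(v),v[3:]*w],[-1.3,-7.5,0,0,0,0],loss='soft_l1');print('clamp in tool',r3.x.round(2),h(r3.x).round(1))
E
```

```text
clamp in tool [-3.1  -8.55 -0.95  2.99 -0.82  1.19] [ 0.1  1.4  0.1 -0.6 -0.2  0.1 -0.5 -0.7 -0.1 -0.4  3.5  2.  -0.3 -0.4]Traceback (most recent call last):
  File "<stdin>", line 11, in <module>
    return func(*args, **kwargs)
    result = trf(vector_fun.fun, vector_fun.jac, x0, f0, J0, lb, ub, ftol, xtol,
                 gtol, max_nfev, x_scale, loss_function, tr_solver,
                 tr_options.copy(), verbose, callback=callback_wrapped)
    return trf_no_bounds(
        fun, jac, x0, f0, J0, ftol, xtol, gtol, max_nfev, x_scale,
        loss_function, tr_solver, tr_options, verbose, callback=callback)
    J = jac(x)
    self._update_jac()
    ~~~~~~~~~~~~~~~~^^
    self.J = self.jac_wrapped(xp_copy(self.x), f0=self.f)
             ~~~~~~~~~~~~~~~~^^^^^^^^^^^^^^^^^^^^^^^^^^^^
    J, dct = approx_derivative(
             ~~~~~~~~~~~~~~~~~^
        self.fun,
        ^^^^^^^^^
    ...<2 lines>...
        **self.finite_diff_options,
        ^^^^^^^^^^^^^^^^^^^^^^^^^^^
    )
    ^
    J, _nfev = _dense_difference(fun_wrapped, x0, f0, h,
               ~~~~~~~~~~~~~~~~~^^^^^^^^^^^^
[... 183 characters left out ...]
    df = [f_eval - f0 for f_eval in f_evals]
                                    ^^^^^^^
    f = np.atleast_1d(self.fun(x, *self.args, **self.kwargs))
                      ~~~~~~~~^^^^^^^^^^^^^^^^^^^^^^^^^^^^^^
    return np.atleast_1d(self.fun(x))
                         ~~~~~~~~^^^
    return self.f(x, *self.args, **self.kwargs)
           ~~~~~~^^^^^^^^^^^^^^^^^^^^^^^^^^^^^^
  File "<stdin>", line 11, in <lambda>
  File "<stdin>", line 9, in h
  File "h.py", line 55, in meas
    q=wproj(np.atleast_2d(P)@S.T+O,p,Rt)
  File "h.py", line 23, in wproj
    c=camera_info('wrist'); M=c['mount']; q=((np.atleast_2d(P)-p)@Rt-M[:3,3])@M[:3,:3]
ValueError: time passes only in moves, steps and waits
```

```bash
python3 - <<'E'
import re
s=open('h.py').read()
s=s.replace("def rpy(a)","from plant import camera_info as _ci\nimport functools\ncamera_info=functools.cache(_ci)\ndef rpy(a)")
open('h.py','w').write(s)
E
cat >> h.py <<'E'
CL=np.array([-2.7,-8.4,-0.8]); CR=2.0
def carry(off):
    "tool pose putting the held clamp at off in the stub frame"
    f=np.load('fit.npz'); v=f['stub']; O,S=stubf([v[0],v[1],122.5],v[2])
    T=toolat(O,S,[0,0,0])[1]@R.from_rotvec([np.radians(-CR),0,0]).as_matrix()
    return O+S@np.array(off,float)-T@CL,T
E
python3 - <<'E'
from h import *
a=plan(*carry([65,0,.7]),g=-1,dmax=12,amax=3); b=plan(*carry([35,0,.7]),start=a,g=-1,dmax=8)
b=plan(*carry([0,0,.7]),start=b,g=-1,dmax=8)
E
```

```text
-1 0.0021 0.0023 -0.0080 -1.36 -0.04 0.21; -1 0.0021 0.0025 -0.0079 -1.36 -0.04 0.21
-1 0.0000 0.0003 -0.0075 0.00 0.00 0.00; -1 0.0000 0.0003 -0.0075 0.00 0.00 0.00; -1 0.0000 0.0003 -0.0075 0.00 0.00 0.00; -1 0.0000 0.0003 -0.0075 0.00 0.00 0.00
-1 0.0000 0.0002 -0.0070 0.00 0.00 0.00; -1 0.0000 0.0002 -0.0070 0.00 0.00 0.00; -1 0.0000 0.0002 -0.0070 0.00 0.00 0.00; -1 0.0000 0.0002 -0.0070 0.00 0.00 0.00; -1 0.0000 0.0002 -0.0070 0.00 0.00 0.00
```

Emit:
move_arm(targets="-1 0.0021 0.0023 -0.008 -1.36 0 0.2; -1 0.0021 0.0025 -0.0079 -1.36 0 0.2; -1 0 0 0 0 0 0")

```text
t: 4.97
eef_pos: [568.2, 52.0, 151.3]
orientation: [-0.04, 1.051, -1.255]
ft_force: [0.2, 0.8, -1.4]
grip_width: 0.66
```

Emit:
move_arm(targets="-1 0 0.0003 -0.0075 0 0 0; -1 0 0.0003 -0.0075 0 0 0; -1 0 0.0003 -0.0075 0 0 0; -1 0 0.0003 -0.0075 0 0 0; -1 0 0 0 0 0 0")

```text
t: 5.38
eef_pos: [559.8, 78.0, 136.5]
orientation: [-0.039, 1.051, -1.254]
ft_force: [0.7, 0.8, -1.4]
grip_width: 0.65
```

```bash
python3 - <<'E'
from h import *
o=telemetry.get_obs();print(o['t'],o['ft_force'],o['moment']);p,Rt=tool()
q,T=carry([35,0,.7]); print(go(p,Rt,q,T))
im=snapshot('wrist'); np.savez('w4.npz',p=p,R=Rt)
cv2.imwrite('pics/w4.png',im);cv2.imwrite('pics/w4b.png',cv2.resize(im[120:320,160:360],(600,600),interpolation=cv2.INTER_CUBIC))
E
```

```text
5.3833 [ 0.69943753  0.77936628 -1.40187522] [0.7060954  0.16177    0.03943266]
(array([ 0.2, -0.7,  4.5]), array([ 0.3 , -0.2 , -0.04]))
```

View pics/w4b.png

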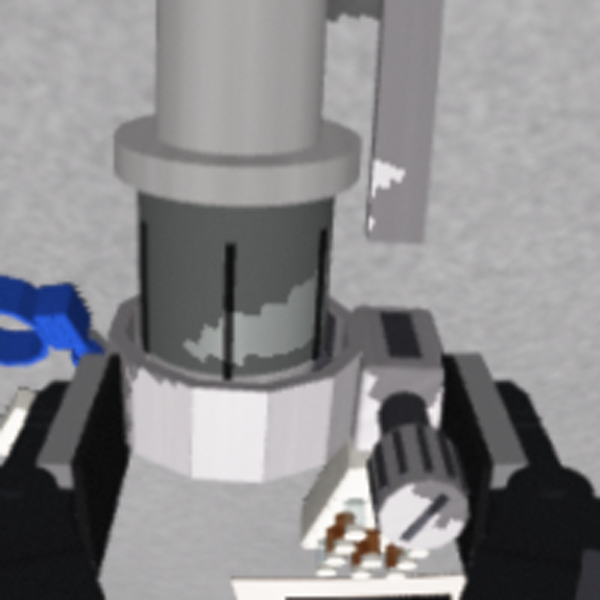

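Emit:
move_arm(targets="-1 0 -0.0002 -0.006 0 0 0; -1 0 0 -0.006 0 0 0; -1 0 0 -0.006 0 0 0; -1 0 0.0002 -0.004 0 0 0; -1 0 0 0 0 0 0")

```text
t: 5.85
eef_pos: [553.5, 94.7, 126.1]
orientation: [-0.038, 1.05, -1.254]
ft_force: [-0.5, 0.2, -1.7]
grip_width: 0.654
```

```bash
python3 - <<'E'
from h import *
o=telemetry.get_obs();print(o['t'],o['ft_force'],o['moment']);p,Rt=tool()
q,T=carry([0,0,.7]); print(go(p,Rt,q,T),Rt.T@o['ft_force'])
E
```

```text
5.85 [-0.49234521  0.24307005 -1.68924619] [0.6592535  0.22850382 0.01290963]
(array([ 0.2,  0.6, -9.8]), array([ 0.22, -0.15, -0.03])) [ 1.2739377  -0.34726491 -1.18807801]
```

Emit:
move_arm(targets="-1 0 0.0003 -0.004 0 0 0; -1 0 0.0003 -0.004 0 0 0; -1 0 0 0 0 0 0")

```text
t: 6.1
eef_pos: [551.8, 101.0, 122.3]
orientation: [-0.037, 1.05, -1.254]
ft_force: [-0.5, -0.3, -1.3]
grip_width: 0.653
```

Emit:
move_arm(targets="-1 0 0 -0.0012 0 0 0; -1 0 0 -0.0008 0 0 0; -1 0 0 0 0 0 0")

```text
t: 6.35
eef_pos: [551.4, 101.6, 121.7]
orientation: [-0.037, 1.049, -1.255]
ft_force: [1.0, -0.4, -0.8]
grip_width: 0.652
```

```bash
python3 - <<'E'
from h import *
o=telemetry.get_obs();print(o['t'],o['ft_force'],o['moment']);p,Rt=tool()
q,T=carry([0,0,.7]); print(go(p,Rt,q,T),Rt.T@o['ft_force'])
E
```

```text
6.35 [ 0.95887759 -0.39387862 -0.78931064] [ 0.66950221  0.22935304 -0.00940696]
(array([ 0. ,  0.1, -1.4]), array([ 0.12, -0.1 , -0.  ])) [1.01939668 0.7814914  0.21840215]
```

Emit:
move_arm(targets="-1 0 0 -0.001 0 0 0; -1 0 0 -0.001 0 0 0; -1 0 0 0 0 0 0")

```text
t: 6.6
eef_pos: [551.1, 102.4, 121.2]
orientation: [-0.037, 1.047, -1.255]
ft_force: [0.6, -1.4, 0.8]
grip_width: 0.655
```

```bash
python3 - <<'E'
from h import *
o=telemetry.get_obs();print(o['t'],o['ft_force'],o['moment']);p,Rt=tool()
q,T=carry([0,0,.7]); print(go(p,Rt,q,T),Rt.T@o['ft_force'])
E
```

```text
6.6 [ 0.5638022  -1.37693889  0.84101498] [0.10641545 0.09057083 0.03778906]
(array([-0. ,  0.2, -0.4]), array([ 0.1 , -0.01,  0.01])) [0.0134089  0.04540672 1.70847834]
```

Emit:
move_arm(targets="-1 0 0 -0.001 0 0 0; -1 0 0 -0.001 0 0 0; -1 0 0 0 0 0 0")

```text
t: 6.85
eef_pos: [551.0, 102.6, 121.1]
orientation: [-0.037, 1.045, -1.256]
ft_force: [2.0, -5.3, 4.2]
grip_width: 0.652
```

```bash
python3 - <<'E'
from h import *
o=telemetry.get_obs();print(o['t'],o['ft_force'],o['moment']);p,Rt=tool()
q,T=carry([0,0,.7]); print(go(p,Rt,q,T),Rt.T@o['ft_force'])
im=snapshot('wrist'); cv2.imwrite('pics/w5.png',im);cv2.imwrite('pics/w5b.png',cv2.resize(im[150:320,170:340],(600,600),interpolation=cv2.INTER_CUBIC))
E
```

```text
6.85 [ 1.98003859 -5.30229788  4.16554613] [-0.99644982 -0.25062411  0.168323  ]
(array([-0.1,  0.2, -0.2]), array([0.05, 0.14, 0.04])) [-0.7623443  -0.01610945  6.98607629]
```

View pics/w5b.png

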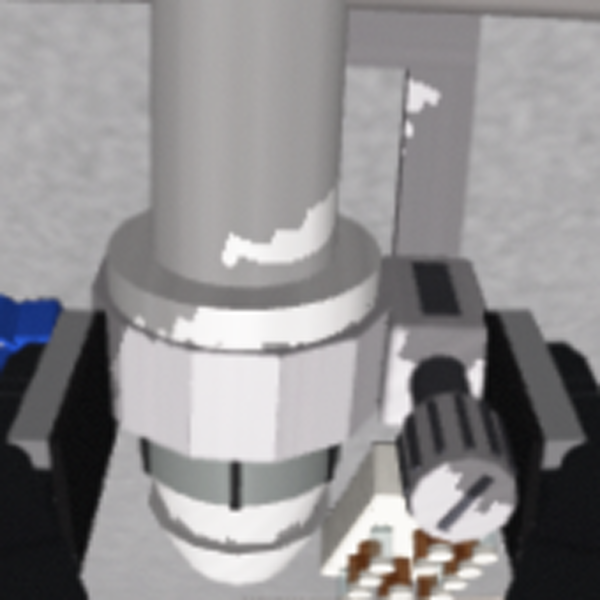

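Emit:
move_arm(targets="-1 0 0 0.0015 0 0 0; -1 0 0 0 0 0 0; 0.7 0 0 0 0 0 0; 1 0 0 0 0 0 0; 1 0 0 0 0 0 0")

```text
t: 7.32
eef_pos: [550.3, 105.3, 119.9]
orientation: [-0.037, 1.051, -1.253]
ft_force: [0.0, 0.5, 0.2]
grip_width: 0.995
```

Emit:
move_arm(targets="1 -0.005 0 0 0 0 0; 1 -0.015 0 0 0 0 0; 1 -0.02 0 0 0 0 0; 1 -0.025 0 0 0 0 0; 1 0 0 0 0 0 0")

```text
t: 7.73
eef_pos: [541.7, 139.4, 179.8]
orientation: [-0.024, 1.054, -1.24]
ft_force: [0.7, -0.1, -0.7]
grip_width: 0.997
```

```bash
python3 - <<'E'
from h import *
o=telemetry.get_obs();print(o['t'],o['ft_force'],o['moment'],o['joints'].round(2));p,Rt=tool();print('tau',o['moment']@Rt[:,0])
v=np.load('fit.npz')['stub'];O,S=stubf([v[0],v[1],122.5],v[2])
print('tool in stub',S.T@(p-O))
np.savez('w6.npz',p=p,R=Rt)
im=snapshot('wrist'); cv2.imwrite('pics/w6.png',im);cv2.imwrite('pics/w6b.png',cv2.resize(im[150:320,170:370],(800,680))[:600])
print(wproj(np.array([[0,30,42.5],[0,30,41],[9,30.5,-14.5]])@S.T+O,p,Rt))
E
```

```text
7.7333 [ 0.65983022 -0.1288446  -0.71451969] [0.54613343 0.130506   0.05456592] [-0.6   0.64 -0.02  1.83  0.64  0.94 -0.71]
tau -0.020621886333250527
tool in stub [-2.73185171 10.85861472 67.70541861]
[[282.2449005  228.44359693]
 [282.02501    227.45690212]
 [275.4481611  208.6600191 ]]
```

View pics/w6b.png

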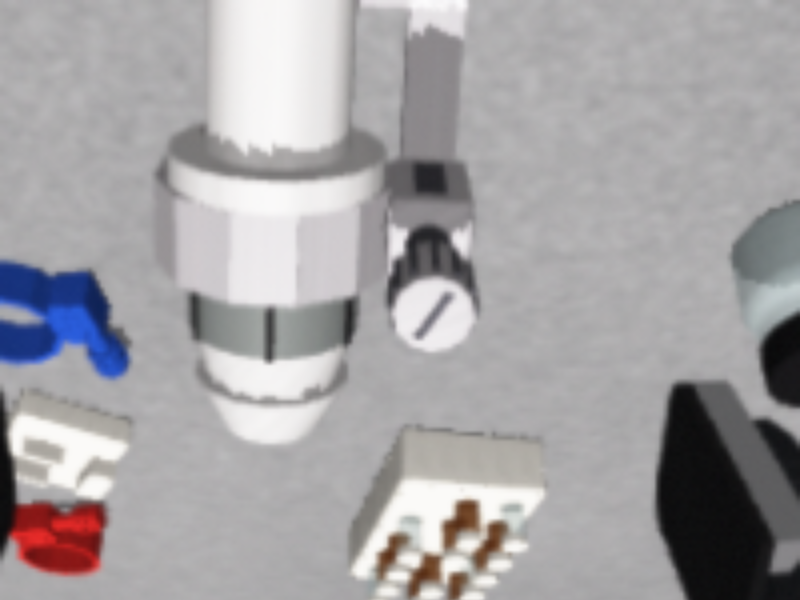

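```bash
cat >> h.py <<'E'
def knobpose(k,roll,z):
    "tool over the knob: k=(x,y) in stub frame, z of TCP, roll deg about tool x"
    v=np.load('fit.npz')['stub'];O,S=stubf([v[0],v[1],122.5],v[2])
    q,T=toolat(O,S,[k[0],k[1],z]); return q,T@R.from_rotvec([np.radians(roll),0,0]).as_matrix()
def state(tag=''):
    v=np.load('fit.npz')['stub'];O,S=stubf([v[0],v[1],122.5],v[2])
    o=telemetry.get_obs();p,Rt=tool();T=toolat(O,S,[0,0,0])[1]
    print(tag,'t',round(o['t'],2),'stub',(S.T@(p-O)).round(1),'rot',np.degrees(R.from_matrix(T.T@Rt).as_rotvec()).round(1),'tau',round(float(o['moment']@Rt[:,0]),3),'F tool',(Rt.T@o['ft_force']).round(1),'g',round(o['grip_width'],3),'j7',o['joints'][6].round(2))
E
python3 - <<'E'
from h import *
d=np.load('w6.npz');p,Rt=d['p'],d['R']
v=np.load('fit.npz')['stub'];O,S=stubf([v[0],v[1],122.5],v[2])
r=least_squares(lambda k:wproj(np.array([[k[0],k[1],41]])@S.T+O,p,Rt)[0]-[278.5,227.5],[0,30]);print('knob xy',r.x)
F=[('L',170+192/4,circ(22,17)),('R',170+355/4,circ(22,17)),('L',170+166/4,circ(-9,21)),('R',170+387/4,circ(-9,21)),('B',150+443/4,circ(45,10))]
print(meas(F,O,S,p,Rt))
state()
a=plan(*knobpose((0,28.5),-90,68),g=0,amax=6.8)
E
```

```text
knob xy [ 0.09080812 27.66439703]
[-0.6710397   0.47792452  0.39735333 -0.56035848 -1.22103409]
 t 7.78 stub [-2.1  9.9 65.7] rot [-2.1  0.3  0.3] tau -0.006 F tool [ 0.7 -0.2 -0.2] g 1.0 j7 -0.71
0 -0.0002 0.0014 0.0002 -6.76 0.00 -0.04; 0 -0.0002 0.0014 0.0004 -6.76 0.00 -0.04; 0 -0.0002 0.0013 0.0005 -6.76 0.00 -0.04; 0 -0.0002 0.0013 0.0007 -6.76 0.00 -0.04; 0 -0.0002 0.0012 0.0008 -6.76 0.00 -0.04
0 -0.0002 0.0011 0.0010 -6.76 0.00 -0.04; 0 -0.0002 0.0009 0.0011 -6.76 0.00 -0.04; 0 -0.0002 0.0008 0.0012 -6.76 0.00 -0.04; 0 -0.0002 0.0007 0.0013 -6.76 0.00 -0.04; 0 -0.0002 0.0005 0.0013 -6.76 0.00 -0.04
0 -0.0002 0.0003 0.0014 -6.76 0.00 -0.04; 0 -0.0002 0.0002 0.0014 -6.76 0.00 -0.04; 0 -0.0002 0.0000 0.0014 -6.76 0.00 -0.04
```

```bash
python3 - <<'E'
from h import *
a=plan(*knobpose((0.1,27.7),-90,66),g=0,amax=7)
E
```

```text
0 -0.0000 0.0014 0.0002 -6.76 0.00 -0.04; 0 -0.0000 0.0013 0.0004 -6.76 0.00 -0.04; 0 -0.0000 0.0013 0.0005 -6.76 0.00 -0.04; 0 -0.0000 0.0012 0.0007 -6.76 0.00 -0.04; 0 -0.0000 0.0011 0.0008 -6.76 0.00 -0.04
0 -0.0000 0.0010 0.0009 -6.76 0.00 -0.04; 0 -0.0000 0.0009 0.0010 -6.76 0.00 -0.04; 0 -0.0000 0.0008 0.0011 -6.76 0.00 -0.04; 0 -0.0000 0.0006 0.0012 -6.76 0.00 -0.04; 0 -0.0000 0.0005 0.0013 -6.76 0.00 -0.04
0 -0.0000 0.0003 0.0013 -6.76 0.00 -0.04; 0 -0.0000 0.0002 0.0014 -6.76 0.00 -0.04; 0 -0.0000 -0.0000 0.0014 -6.76 0.00 -0.04
```

Emit:
move_arm(targets="0 0 0.0014 0.0003 -6.8 0 0; 0 0 0.0014 0.0004 -6.8 0 0; 0 0 0.0013 0.0005 -6.8 0 0; 0 0 0.0013 0.0007 -6.8 0 0; 0 0 0.0012 0.0008 -6.8 0 0")

```text
t: 8.2
eef_pos: [547.2, 135.6, 176.5]
orientation: [-0.639, 1.049, -1.258]
ft_force: [-0.2, -0.2, -0.6]
grip_width: 0.497
```

Emit:
move_arm(targets="0 0 0.001 0.001 -6.8 0 0; 0 0 0.0009 0.0011 -6.8 0 0; 0 0 0.0008 0.0012 -6.8 0 0; 0 0 0.0006 0.0012 -6.8 0 0; 0 0 0.0005 0.0013 -6.8 0 0")

```text
t: 8.62
eef_pos: [554.0, 136.9, 176.8]
orientation: [-1.233, 1.049, -1.258]
ft_force: [-0.4, 0.7, -0.1]
grip_width: 0.5
```

Emit:
move_arm(targets="0 0 0.0003 0.0014 -6.8 0 0; 0 0 0.0002 0.0014 -6.8 0 0; 0 0 0 0.0014 -6 0 0; 0 0 0 0 0 0 0; 0 0 0 0 0 0 0")

```text
t: 9.03
eef_pos: [558.2, 137.8, 177.2]
orientation: [-1.566, 1.049, -1.258]
ft_force: [-0.8, -0.0, -0.3]
grip_width: 0.499
```

```bash
python3 - <<'E'
from h import *
state(); p,Rt=tool(); print(go(p,Rt,*knobpose((0.1,27.7),-90,41)))
E
```

```text
t 9.03 stub [ 1.7 26.  62.2] rot [-89.6   0.2   0. ] tau 0.001 F tool [ 0.1  0.3 -0.8] g 0.499 j7 0.68
(array([21.2,  1.5,  1.7]), array([-0.44, -0.09, -0.11]))
```

Emit:
move_arm(targets="0 0 0.0015 0.0017 -0.4 0 0; 0 0.007 0 0 0 0 0; 0 0.007 0 0 0 0 0; 0 0.0072 0 0 0 0 0; 0 0 0 0 0 0 0")

```text
t: 9.45
eef_pos: [562.5, 128.1, 157.3]
orientation: [-1.578, 1.047, -1.261]
ft_force: [0.3, -0.8, 1.0]
grip_width: 0.496
```

```bash
python3 - <<'E'
from h import *
state(); p,Rt=tool(); print(go(p,Rt,*knobpose((0.1,27.7),-90,41)))
im=snapshot('wrist'); cv2.imwrite('pics/w7.png',im);cv2.imwrite('pics/w7b.png',cv2.resize(im[150:330,140:380],(800,600),interpolation=cv2.INTER_CUBIC))
E
```

```text
t 9.45 stub [ 0.9 27.1 39.6] rot [-90.1   0.2  -0.1] tau -0.059 F tool [-0.4 -1.3  0. ] g 0.496 j7 0.66
(array([-1.4,  0.8,  0.6]), array([ 0.11, -0.19, -0.01]))
```

View pics/w7b.png

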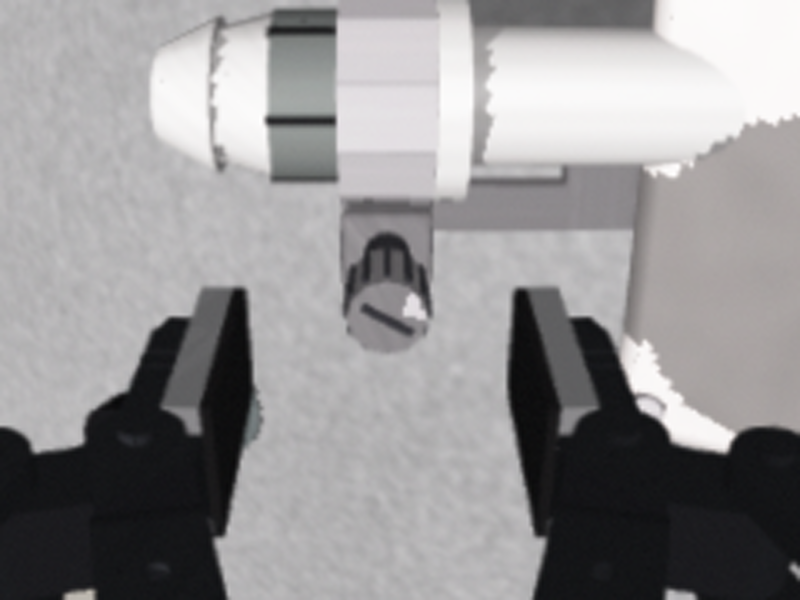

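```bash
python3 - <<'E'
from h import *
p,Rt=np.zeros(3),np.eye(3)
for x in (-1.4,-2.9): print(least_squares(lambda k:wproj([[x,k[0],k[1]]],p,Rt)[0]-[256.1,244.5],[0,0]).x)
E
```

```text
[1.08403821 0.1738997 ]
[ 1.07051802 -0.66549014]
```

Emit:
move_arm(targets="0 -0.0015 0.001 0 0 0 0; -1 0 0 0 0 0 0; -1 0 0 0 0 0 0; -1 0 0 0 0 0 0; -1 0 0 0 0 0 0")

```text
t: 9.92
eef_pos: [562.7, 131.8, 159.8]
orientation: [-1.572, 1.049, -1.254]
ft_force: [-0.2, 0.5, 0.8]
grip_width: 0.001
```

Emit:
move_arm(targets="-1 0 0 0 0 0 0; -1 0 0 0 0 0 0; -1 0 0 0 0 0 0")

```text
t: 10.17
eef_pos: [562.6, 131.6, 159.7]
orientation: [-1.573, 1.049, -1.255]
ft_force: [0.3, -0.6, -0.2]
grip_width: 0.003
```

```bash
python3 - <<'E'
from h import *
state()
E
```

```text
t 10.17 stub [-0.8 28.3 43.4] rot [-90.1   0.1   0.1] tau 0.044 F tool [ 0.5 -0.5  0.1] g 0.003 j7 0.67
```

Emit:
move_arm(targets="-1 0 0 0 6.5 0 0; -1 0 0 0 6.5 0 0; -1 0 0 0 6.5 0 0")

```text
t: 10.42
eef_pos: [562.6, 131.6, 159.6]
orientation: [-1.227, 1.049, -1.255]
ft_force: [0.2, -0.2, -0.2]
grip_width: 0.002
```

```bash
python3 - <<'E'
from h import *
state()
E
```

```text
t 10.42 stub [-0.7 28.3 43.3] rot [-70.3   0.1   0.1] tau 0.056 F tool [ 0.3 -0.1  0.2] g 0.002 j7 0.35
```

```bash
python3 - <<'E'
from h import *
state()
w=snapshot('wrist');s=snapshot('side');t=snapshot('top')
for n,i in zip('wst',(w,s,t)): cv2.imwrite(f'pics/{n}8.png',i)
v=np.load('fit.npz')['stub'];O,S=stubf([v[0],v[1],122.5],v[2])
P=O+S@np.array([0,20,20])
def f(i,c,w,h,W,H):
    x,y=int(c[0]-w/2),int(c[1]-h/2); return cv2.resize(i[y:y+h,x:x+w],(W,H),interpolation=cv2.INTER_CUBIC)
a=f(w,(256,260),200,240,500,600)
b=np.vstack([f(s,proj('side',P)[0],60,60,300,300),f(t,proj('top',P)[0],40,40,300,300)])
cv2.imwrite('pics/m8.png',np.hstack([a,b]))
print(wproj([[17,0,-11],[17,0,11],[17,0,0]],np.zeros(3),np.eye(3)),'a offset',256-100,260-120)
E
```

```text
t 10.42 stub [-0.7 28.3 43.3] rot [-70.3   0.1   0.1] tau 0.056 F tool [ 0.3 -0.1  0.2] g 0.002 j7 0.35
[[254.13140048 213.45595463]
 [254.09418339 245.01299137]
 [254.11288974 229.64919751]] a offset 156 140
```

View pics/m8.png

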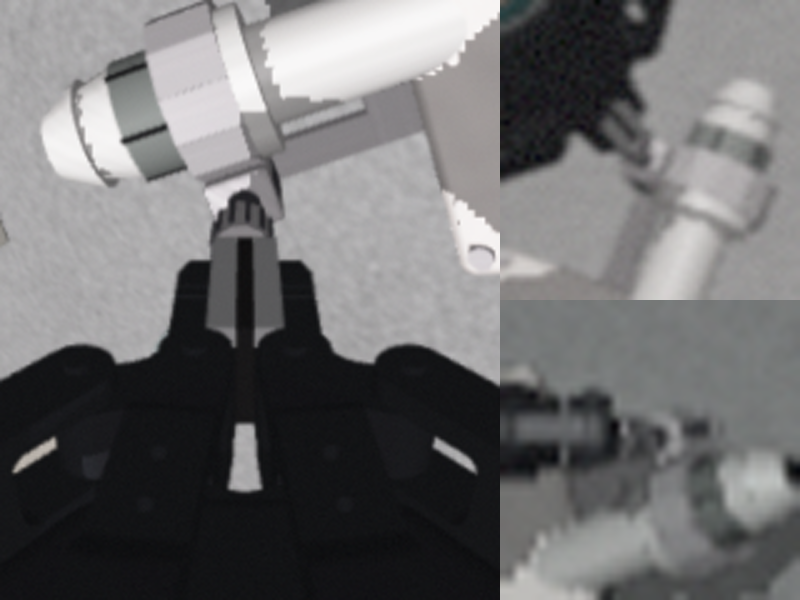

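The last picture shows the jaws fully shut just above the knob: the tips (254,234 in the wrist view) end about 10 mm behind the TCP instead of 17 mm ahead. So I open, go about 22 mm deeper in force-checked steps, and regrip.

Emit:
move_arm(targets="0 0 0 0 -6.5 0 0; 0 0 0 0 -6.5 0 0; 0 0 0 0 -6.5 0 0; 0 0 0 0 0 0 0; 0 0.005 0 0 0 0 0")

```text
t: 10.98
eef_pos: [563.7, 129.9, 155.6]
orientation: [-1.569, 1.05, -1.252]
ft_force: [0.3, 0.2, -0.2]
grip_width: 0.496
```

Emit:
move_arm(targets="0 0.004 0 0 0 0 0; 0 0.003 0 0 0 0 0; 0 0 0 0 0 0 0")

```text
t: 11.23
eef_pos: [564.1, 125.0, 148.5]
orientation: [-1.575, 1.048, -1.258]
ft_force: [-0.3, 0.6, 0.3]
grip_width: 0.498
```

```bash
python3 - <<'E'
from h import *
state()
E
```

```text
t 11.23 stub [-0.5 27.7 30.3] rot [-90.1   0.1  -0. ] tau 0.018 F tool [-0.6  0.4 -0.1] g 0.498 j7 0.65
```

Emit:
move_arm(targets="0 0.003 0 0 0 0 0; 0 0.003 0 0 0 0 0; 0 0 0 0 0 0 0")

```text
t: 11.48
eef_pos: [565.2, 122.6, 143.5]
orientation: [-1.574, 1.048, -1.257]
ft_force: [-0.5, -0.3, -0.2]
grip_width: 0.499
```

```bash
python3 - <<'E'
from h import *
state()
E
```

```text
t 11.48 stub [-0.7 28.  24.7] rot [-90.1   0.1   0. ] tau 0.023 F tool [ 0.2 -0.  -0.6] g 0.499 j7 0.65
```

Emit:
move_arm(targets="0 0.002 0 0 0 0 0; 0 0.002 0 0 0 0 0; 0 0 0 0 0 0 0")

```text
t: 11.73
eef_pos: [565.9, 120.9, 140.3]
orientation: [-1.574, 1.049, -1.256]
ft_force: [0.2, 0.2, -0.7]
grip_width: 0.499
```

```bash
python3 - <<'E'
from h import *
state()
E
```

```text
t 11.73 stub [-0.7 28.1 20.9] rot [-90.1   0.1   0. ] tau -0.03 F tool [0.6 0.5 0.2] g 0.499 j7 0.64
```

Emit:
move_arm(targets="-1 0 0 0 0 0 0; -1 0 0 0 0 0 0; -1 0 0 0 0 0 0; -1 0 0 0 0 0 0; -1 0 0 0 0 0 0")

```text
t: 12.15
eef_pos: [566.1, 121.3, 140.8]
orientation: [-1.572, 1.049, -1.254]
ft_force: [-0.6, 0.6, 1.8]
grip_width: 0.131
```

```bash
python3 - <<'E'
from h import *
state()
im=snapshot('wrist'); cv2.imwrite('pics/w9.png',im)
E
```

```text
t 12.15 stub [-0.7 28.5 21.6] rot [-90.1   0.1   0.1] tau 0.008 F tool [-2.  -0.2 -0.4] g 0.131 j7 0.64
```

Emit:
move_arm(targets="-1 0 0 0 5 0 0; -1 0 0 0 5 0 0; -1 0 0 0 5 0 0; -1 0 0 0 5 0 0")

```text
t: 12.53
eef_pos: [566.7, 121.2, 141.1]
orientation: [-1.217, 1.048, -1.252]
ft_force: [0.9, -0.2, 2.9]
grip_width: 0.128
```

```bash
python3 - <<'E'
from h import *
state()
E
```

```text
t 12.53 stub [-0.4 28.9 21.7] rot [-69.9   0.    0.1] tau -0.152 F tool [-2.3 -1.5  1.4] g 0.128 j7 0.33
```

Emit:
move_arm(targets="-1 0 0 0 5 0 0; -1 0 0 0 5 0 0; -1 0 0 0 5 0 0; -1 0 0 0 5 0 0")

```text
t: 12.87
eef_pos: [567.3, 121.3, 141.3]
orientation: [-0.866, 1.048, -1.25]
ft_force: [1.6, 0.1, 3.3]
grip_width: 0.132
```

```bash
python3 - <<'E'
from h import *
state()
E
```

```text
t 12.87 stub [-0.2 29.6 21.8] rot [-49.9  -0.    0.2] tau -0.13 F tool [-2.6 -0.5  2.5] g 0.132 j7 0.01
```

Emit:
move_arm(targets="-1 0 0.0002 0.0002 5 0 0; -1 0 0.0002 0.0002 5 0 0; -1 0 0.0002 0.0002 5 0 0; -1 0 0.0002 0.0002 5 0 0")

```text
t: 13.2
eef_pos: [568.3, 121.4, 141.3]
orientation: [-0.517, 1.048, -1.251]
ft_force: [1.4, -0.8, 3.3]
grip_width: 0.127
```

```bash
python3 - <<'E'
from h import *
state()
E
```

```text
t 13.2 stub [-0.  30.5 21.7] rot [-29.9   0.    0.1] tau -0.066 F tool [-2.2 -0.4  2.8] g 0.127 j7 -0.29
```

Emit:
move_arm(targets="-1 0 0.0002 0.0001 5 0 0; -1 0 0.0002 0.0001 5 0 0; -1 0 0.0002 0.0001 5 0 0; -1 0 0.0002 0.0001 5 0 0")

```text
t: 13.53
eef_pos: [569.1, 121.6, 141.3]
orientation: [-0.168, 1.048, -1.251]
ft_force: [2.8, -0.1, 3.2]
grip_width: 0.131
```

```bash
python3 - <<'E'
from h import *
state()
E
```

```text
t 13.53 stub [ 0.1 31.4 21.7] rot [-9.9  0.   0.1] tau -0.189 F tool [-2.3  2.2  2.9] g 0.131 j7 -0.59
```

Emit:
move_arm(targets="-1 0 0.0002 0 5 0 0; -1 0 0.0002 0 5 0 0; -1 0 0.0002 0 5 0 0; -1 0 0.0002 0 5 0 0")

```text
t: 13.87
eef_pos: [569.9, 121.8, 141.4]
orientation: [0.181, 1.048, -1.251]
ft_force: [2.3, -1.0, 2.3]
grip_width: 0.129
```

```bash
python3 - <<'E'
from h import *
state()
E
```

```text
t 13.87 stub [ 0.2 32.2 21.7] rot [10.1  0.1  0.1] tau -0.111 F tool [-1.1  2.3  2.2] g 0.129 j7 -0.89
```

Emit:
move_arm(targets="-1 0 0.0002 0 5 0 0; -1 0 0.0002 0 5 0 0; -1 0 0.0002 0 5 0 0; -1 0 0.0002 0 5 0 0")

```text
t: 14.2
eef_pos: [570.7, 121.8, 141.5]
orientation: [0.529, 1.048, -1.251]
ft_force: [1.5, -0.9, 1.6]
grip_width: 0.129
```

```bash
python3 - <<'E'
from h import *
state()
E
```

```text
t 14.2 stub [ 0.4 33.  21.6] rot [30.1  0.1  0.1] tau -0.125 F tool [-0.7  2.   1.1] g 0.129 j7 -1.18
```

Emit:
move_arm(targets="-1 0 0.0001 0 5 0 0; -1 0 0.0001 0 5 0 0; -1 0 0 0 0 0 0; -1 0 0 0 0 0 0")

```text
t: 14.53
eef_pos: [570.8, 122.0, 141.4]
orientation: [0.698, 1.048, -1.251]
ft_force: [3.3, -0.9, 3.0]
grip_width: 0.133
```

```bash
python3 - <<'E'
from h import *
state()
E
```

```text
t 14.53 stub [ 0.2 33.1 21.6] rot [39.8  0.1  0.1] tau -0.002 F tool [-1.6  4.2  0.6] g 0.133 j7 -1.31
```

Emit:
move_arm(targets="-1 0 0 0 5 0 0; -1 0 0 0 5 0 0; -1 0 0 0 0 0 0; -1 0 0 0 0 0 0")

```text
t: 14.87
eef_pos: [570.8, 122.0, 141.3]
orientation: [0.871, 1.048, -1.251]
ft_force: [4.8, -0.5, 3.4]
grip_width: 0.126
```

```bash
python3 - <<'E'
from h import *
state()
E
```

```text
t 14.87 stub [ 0.2 33.1 21.6] rot [49.7  0.1  0.1] tau -0.009 F tool [-1.9  5.5 -1.2] g 0.126 j7 -1.45
```

Emit:
move_arm(targets="-1 0 0.0005 -0.0006 5 0 0; -1 0 0.0005 -0.0006 5 0 0; -1 0 0 0 0 0 0; -1 0 0 0 0 0 0")

```text
t: 15.2
eef_pos: [571.0, 122.0, 141.2]
orientation: [1.041, 1.048, -1.256]
ft_force: [1.2, -0.4, 6.1]
grip_width: 0.133
```

```bash
python3 - <<'E'
from h import *
state()
E
```

```text
t 15.2 stub [ 0.2 33.3 21.5] rot [59.7  0.  -0.1] tau -0.122 F tool [-4.9  3.7  0.9] g 0.133 j7 -1.59
```

Emit:
move_arm(targets="-1 0 0.0002 -0.0005 5 0 0; -1 0 0.0002 -0.0005 5 0 0; -1 0 0 0 0 0 0; -1 0 0 0 0 0 0")

```text
t: 15.53
eef_pos: [571.0, 121.9, 141.1]
orientation: [1.212, 1.048, -1.26]
ft_force: [-1.1, -1.1, 6.9]
grip_width: 0.13
```

```bash
python3 - <<'E'
from h import *
state()
E
```

```text
t 15.53 stub [ 0.2 33.3 21.4] rot [69.7 -0.1 -0.2] tau -0.081 F tool [-5.6  3.3  2.7] g 0.13 j7 -1.72
```

Emit:
move_arm(targets="-1 0 0.0001 -0.0003 5 0 0; -1 0 0.0001 -0.0003 5 0 0; -1 0 0 0 0 0 0; -1 0 0 0 0 0 0")

```text
t: 15.87
eef_pos: [571.1, 121.9, 141.1]
orientation: [1.384, 1.047, -1.263]
ft_force: [-2.5, -0.8, 8.9]
grip_width: 0.126
```

```bash
python3 - <<'E'
from h import *
state()
E
```

```text
t 15.87 stub [ 0.2 33.4 21.4] rot [79.7 -0.1 -0.2] tau -0.154 F tool [-7.7  3.9  3.4] g 0.126 j7 -1.86
```

```bash
cat >> h.py <<'E'
def taus(n=10):
    a=[]
    for i in range(n):
        o=telemetry.get_obs();T=rpy(o['orientation']);a.append(np.r_[o['moment']@T[:,0],T.T@o['ft_force']]);snapshot('top')
    a=np.array(a);print('tau mean',a[:,0].mean().round(3),'sd',a[:,0].std().round(3),'F',a[:,1:].mean(0).round(1))
E
python3 - <<'E'
from h import *
taus(); state()
E
```

```text
tau mean -0.128 sd 0.018 F [-7.5  3.8  3.3]
 t 16.37 stub [ 0.2 33.4 21.4] rot [79.7 -0.1 -0.2] tau -0.121 F tool [-7.4  3.2  2.9] g 0.128 j7 -1.86
```

Emit:
move_arm(targets="-1 -0.001 0.0005 0.0005 0 0 0; -1 -0.001 0.0005 0.0005 0 0 0; -1 0 0 0 0 0 0")

```text
t: 16.62
eef_pos: [570.5, 122.0, 142.1]
orientation: [1.386, 1.049, -1.261]
ft_force: [-0.0, -4.4, -4.6]
grip_width: 0.133
```

```bash
python3 - <<'E'
from h import *
taus(8); state()
E
```

```text
tau mean -0.203 sd 0.031 F [8.  0.3 2. ]
 t 17.02 stub [ 0.6 32.9 22.4] rot [79.8 -0.1 -0.2] tau -0.206 F tool [ 9.3 -0.6  2.3] g 0.132 j7 -1.86
```

Emit:
move_arm(targets="-1 0.001 0 0.0005 0 0 0; -1 0 0 0 0 0 0; -1 0 0 0 0 0 0")

```text
t: 17.27
eef_pos: [570.8, 122.0, 142.0]
orientation: [1.391, 1.049, -1.258]
ft_force: [-2.4, -3.8, -5.6]
grip_width: 0.129
```

```bash
python3 - <<'E'
from h import *
taus(8); state()
E
```

```text
tau mean -0.201 sd 0.026 F [ 5.1 -1.3  4.1]
 t 17.67 stub [ 0.6 33.2 22.2] rot [79.9  0.  -0.1] tau -0.228 F tool [ 5.9 -1.1  4.3] g 0.128 j7 -1.86
```

Emit:
move_arm(targets="-0.6 0 0 0 0 0 0; -0.3 0 0 0 0 0 0; -0.3 0 0 0 0 0 0; -0.3 0 0 0 0 0 0")

```text
t: 18.0
eef_pos: [573.0, 123.2, 142.9]
orientation: [1.4, 1.05, -1.248]
ft_force: [0.2, 0.5, 0.9]
grip_width: 0.352
```

```bash
python3 - <<'E'
from h import *
taus(8); state(); cv2.imwrite('pics/w10.png',snapshot('wrist'))
E
```

```text
tau mean -0.009 sd 0.014 F [-0.  -0.   0.1]
 t 18.4 stub [ 0.8 34.1 22.3] rot [79.9  0.1 -0.1] tau -0.005 F tool [ 0.1 -0.3 -0.3] g 0.352 j7 -1.86
```

Emit:
move_arm(targets="-0.3 0 -0.0001 0.0008 -7 0 0; -0.3 0 0 0 -7 0 0; -0.3 0 0 0 -7 0 0; -0.3 0 0 0 0 0 0; -0.3 0 0 0 0 0 0")

```text
t: 18.87
eef_pos: [571.0, 121.7, 142.2]
orientation: [1.031, 1.049, -1.255]
ft_force: [-0.3, 0.4, -0.4]
grip_width: 0.351
```

Emit:
move_arm(targets="-1 0 0 0 0 0 0; -1 0 0 0 0 0 0; -1 0 0 0 0 0 0; -1 0 0 0 0 0 0")

```text
t: 19.2
eef_pos: [570.7, 122.1, 142.2]
orientation: [1.028, 1.049, -1.255]
ft_force: [-1.0, 1.7, 1.2]
grip_width: 0.128
```

```bash
python3 - <<'E'
from h import *
taus(5); state()
E
```

```text
tau mean 0.021 sd 0.019 F [-1.8 -0.9  0.3]
 t 19.45 stub [ 0.6 33.1 22.4] rot [58.9  0.1 -0.1] tau 0.049 F tool [-2.1 -2.4  1. ] g 0.128 j7 -1.58
```

Emit:
move_arm(targets="-1 0 0 0 1 0 0; -1 0 0 0 1 0 0; -1 0 0 0 0 0 0")

```text
t: 19.7
eef_pos: [570.8, 121.9, 142.2]
orientation: [1.063, 1.049, -1.255]
ft_force: [-1.5, 1.7, 1.5]
grip_width: 0.128
```

```bash
python3 - <<'E'
from h import *
taus(5); state()
E
```

```text
tau mean -0.154 sd 0.017 F [-2.5 -1.7  0.9]
 t 19.95 stub [ 0.7 33.1 22.4] rot [60.9  0.1 -0.1] tau -0.092 F tool [-2.  -1.7  1.5] g 0.13 j7 -1.61
```

Emit:
move_arm(targets="-0.6 0 0 0 0 0 0; -0.3 0 0 0 0 0 0; 0 0 0 0 0 0 0; 0 0 0 0 0 0 0")

```text
t: 20.28
eef_pos: [571.3, 121.5, 142.3]
orientation: [1.064, 1.049, -1.254]
ft_force: [1.0, 0.3, 0.4]
grip_width: 0.502
```

Emit:
move_arm(targets="0 -0.006 0 0 0 0 0; 0 -0.012 0 0 0 0 0; 0 -0.02 0 0 0 0 0; 0 -0.025 0 0 0 0 0; 0 0 0 0 0 0 0")

```text
t: 20.7
eef_pos: [562.9, 155.7, 200.2]
orientation: [1.076, 1.052, -1.239]
ft_force: [1.3, 1.1, -0.3]
grip_width: 0.5
```

Emit:
move_arm(targets="0 0 0 0 -6.5 0 0; 0 0 0 0 -6.5 0 0; 0 0 0 0 -6.5 0 0; 0 0 0 0 -6.5 0 0; 0 0 0 0 -6.5 0 0")

```text
t: 21.12
eef_pos: [561.2, 151.5, 196.9]
orientation: [0.49, 1.049, -1.255]
ft_force: [-0.3, 0.5, 0.3]
grip_width: 0.499
```

Emit:
move_arm(targets="0 0 0 0 -6.5 0 0; 0 0 0 0 -6.5 0 0; 0 0 0 0 -6.5 0 0; 0 0 0 0 -6.5 0 0; 0 0 0 0 0 0 0")

```text
t: 21.53
eef_pos: [561.2, 151.3, 196.8]
orientation: [0.039, 1.049, -1.255]
ft_force: [-0.5, -0.2, 1.1]
grip_width: 0.5
```

```bash
python3 - <<'E'
from h import *
state(); p,Rt=tool(); a=snapshot('wrist'); cv2.imwrite('pics/w11.png',a)
for i in range(16): snapshot('top')
b=snapshot('wrist'); cv2.imwrite('pics/w12.png',b)
v=np.load('fit.npz')['stub'];O,S=stubf([v[0],v[1],122.5],v[2])
q=wproj(np.array([[0,33,42.5]])@S.T+O,p,Rt)[0]; print(q)
x,y=q.astype(int); A=a[y-14:y+15,x-14:x+15];Bq=b[y-14:y+15,x-14:x+15]
print('diff knob',cv2.absdiff(A,Bq).mean(),cv2.absdiff(A,Bq).max())
g=cv2.cvtColor(a,cv2.COLOR_BGR2GRAY)
for r in g[y-16:y+17:1,x-18:x+19:1]: print(''.join(' .:-=+*#%@'[min(9,int(k)*10//256)] for k in r))
E
```

```text
t 21.53 stub [ 1.3 33.1 85.1] rot [ 2.2  0.1 -0. ] tau 0.051 F tool [-0.9 -0.5  0.6] g 0.5 j7 -0.72
[253.19919699 211.59229221]
diff knob 3.7756638921918353 39
##+++++++#%%%*=:......:=%%%%#********
##*++++++#%@%+-..::::..-#%@%#********
##*++++++#%@%+::.:---..-*%@%#********
##*++++++#%%#=--.:---..-+##%#********
##*++++++#%#=---.:---..---=##********
##*++++++#%+::--.:---:.--::*#********
##*++++++##=.:--::----:--:.=#********
##*++++++++:.:-----===---:.:++*******
##*++++++=::.--=+******=--.::=*******
##*++++++-:::-+*#%%%%%%#*=-::=*******
##*++++++-:-=+#%%%%%%%%%%#+-:-*******
##*++++++-:-*%%@@@@%***%%%#+-:*******
##*++++++::+%%@@@@@%+=#%@@%#--*******
##*++++**--*%@@@@@%#==%@@@%%+-*******
###+++***-+%@@@@@@%*=+%@@%%%#=*******
###*+****=#%@@@@@%%+=*%@@%%%%=*******
###******=#@@@@@%%%==#%@@@%%%=+******
*********=#@@@@@@%#==%@@@@@%%=+******
=********=#@@@@@@@*=+%@@@@@%%++******
=********+#@@@@@@%+=#%@@@@@%%+*******
=*********#%@@@@@%+=%@@@@@@%#********
=**********%@@@@@#=+%@@@@@@%*********
-***********%@@@@*=*%@@@@@%#*********
=************%@@@*+#@@@@@%%**********
+************#%%@%%%@@@%%%#**********
**************##%%%%%%%##************
*****************######**************
*************************************
*************************************
*************************************
*************************************
*************************************
*************************************
```

```bash
python3 - <<'E'
from h import *
c=snapshot('wrist'); L=[cv2.imread('pics/w11.png'),cv2.imread('pics/w12.png'),c]
for i in L:
    g=cv2.cvtColor(i,cv2.COLOR_BGR2GRAY).astype(float); w=g[203:220,247:264]
    ys,xs=np.nonzero(w<160); cv=np.cov(xs,ys); e=np.linalg.eigh(cv)[1][:,1]
    print('slot angle',np.degrees(np.arctan2(e[1],e[0])).round(1),len(xs))
print([cv2.absdiff(L[k],L[2]).mean().round(2) for k in(0,1)])
v=np.load('fit.npz')['stub'];O,S=stubf([v[0],v[1],122.5],v[2])
# band vs flange: profile along the stub axis at band top
p,Rt=tool();x=np.arange(-14,24,1.5);q=wproj(np.c_[x,0*x,0*x+20]@S.T+O,p,Rt)
print([(round(a,1),int(c[int(b[1]),int(b[0])].mean())) for a,b in zip(x,q)])
state()
E
```

```text
slot angle 142.0 51
slot angle 136.5 62
slot angle 136.5 62
[np.float64(1.66), np.float64(0.71)]
[(np.float64(-14.0), 165), (np.float64(-12.5), 247), (np.float64(-11.0), 248), (np.float64(-9.5), 248), (np.float64(-8.0), 219), (np.float64(-6.5), 226), (np.float64(-5.0), 229), (np.float64(-3.5), 229), (np.float64(-2.0), 229), (np.float64(-0.5), 230), (np.float64(1.0), 230), (np.float64(2.5), 230), (np.float64(4.0), 231), (np.float64(5.5), 231), (np.float64(7.0), 231), (np.float64(8.5), 231), (np.float64(10.0), 231), (np.float64(11.5), 159), (np.float64(13.0), 68), (np.float64(14.5), 79), (np.float64(16.0), 79), (np.float64(17.5), 91), (np.float64(19.0), 63), (np.float64(20.5), 62), (np.float64(22.0), 133), (np.float64(23.5), 245)]
 t 22.48 stub [ 0.9 33.2 85.3] rot [ 2.4  0.1 -0. ] tau -0.024 F tool [-0.1  0.1 -0.3] g 0.5 j7 -0.72
```

```bash
python3 -c "
from plant import order; print(order.hand_in())"
```

```text
the job is handed in; nothing more can be done
None
```

The clamp is on the stub, home against the flange, with its housing over the rest finger and the screw snug. I handed the job in at about 22.5 s with the gripper well clear. I never went near the bottle, the jar or the vial rack, but I did not check their positions at the end.

**Placing:** I slid the clamp over the barbed end until it stopped at the flange with a force of about 7 N.

**Tightening:** I turned the screw clockwise about 3 rad in one grasp, then 2° more after letting go and gripping again. The hand at rest read about 0.13 to 0.20 N m before the release and 0.15 N m after the last 2°. By the given ratio, 0.15 N m is a press of about 60 N. That is above the 45 N that self-locks, so some may have relaxed when I let go.

**Last checks:**
- The final wrist picture shows the band against the flange, and the knob not turning after the release. An early 5° difference in its slot angle was probably the arm settling.
- Tightening shifted the clamp about 3 to 4 mm towards the housing side, as expected when the shoe takes up the slack.

**What disagreed:**
- The fingertips reached about 27 mm less far than stated. The first grip on the knob closed on nothing, and the carrying grip was higher on the clamp than planned, but it held.
- Torque readings are noisy, about ±0.03 N m. I did not measure the torque while turning at the end, to avoid over-tightening.

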